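# Load the bead trays into the kiln rack and start the annealing program

### The arm

A 6-joint arm with a two-finger parallel gripper is mounted at the origin on the work surface. World frame = base frame: x ahead of the robot, y to its left, z up, the work surface at z = 0. Lengths are in m, angles in rad, forces in N, time in s.
With the tool pointing down it reaches from about 0.25 to 0.725 m from the base axis. Payload 9.7 kg.
Tool frame: the origin (TCP) lies at the very end of the fingers, on their centre line; the grasp point (between the pads) lies 19 mm behind it (grip_point_offset is the distance from the TCP to the grasp point, in m); z points along the fingers, y is the line along which they close (so a half turn about z gives the same grasp; the last joint's range is limited). The gripper opens to 85 mm and grips with 20 to 120 N. Pads are 22 mm wide; open, the fingers measure 114 mm over their backs; the gripper's body (76 mm by 85 mm) begins 54 mm behind the grasp point. The pads swing forward as they close: fully open they stand 13 mm farther back than shut.
Start: joints at [1.27, 0.087, 0.176, 1.66, 0, 1.571], TCP at [0.163, 0.525, 0.231] pointing down, gripper open.
Joint ranges: [-3.13, 3.13], [-0.85, 1.81], [-1.15, 1.24], [-2.2, 2.28], [-1.44, 1.52], [-3.14, 3.14]. Speed limits (rad/s): [2.22, 2.22, 2.57, 3.14, 3.14, 3.14].

### API

Orientations are given as a unit quaternion [x, y, z, w].
In Python, from plant import * gives the robot as it stands. The module is installed in compiled form; this text tells all that it offers. Calls block until the motion is done:
- reach(position, orientation): joint-space move of the TCP to a pose.
- move_straight(position, frame=None, vel=0.15, guard=None): straight line of the TCP; frame=None keeps the orientation; vel is the mean speed in m/s. With guard (N) it stops when the force on the tool has changed by that much, and returns True; else False.
- move_joints(angles): joint-space move.
- release() and grasp(): open the fingers fully, or close them until they stop; the grip force is fixed at half the most.
- sleep(seconds).
- ik(position, orientation): joint angles nearest the present ones, or None.
- observe(): the state.
- read_camera(name): name is "scene" or "top" or "wrist"; returns a dict with "color" (480x640x3 uint8, red, green, blue), "fx", "fy", "cx", "cy" (pixels), "rvec" (rotation vector, rad) and "tvec" (3), from world to camera coordinates, as OpenCV has them; the wrist camera has in their place "tool_from_camera" (4x4, takes a point from camera to tool coordinates, whose origin is the TCP and whose axes are the flange's). Camera axes: x right, y down, z forward; pixel columns grow to the right and rows downward; lengths in m; the calibration is good to about 2 mm. The wrist camera is an equidistant fisheye: a pixel r from the principal point sees the ray r / f radians off the axis. A picture is of the moment at which its call begins: read the wrist's pose just before it. There is no depth.
A pose or a line that the arm cannot do raises PlanningError and nothing moves.
- job_done(): hands the job in; it is judged then, once.
The state is a dict: "t": time; "joints": joint angles; "qvel": joint speeds; "joint_torque": joint torques, N m; "tcp_pos": TCP position; "orientation": TCP orientation; "ft_force": force on the tool from outside, world axes, zero at the start; "torque": the same for the moment, N m; "finger_gap": finger opening in m; "grasp_force": force on a finger pad.
Only numpy, scipy, OpenCV 4.12 (cv2) and the standard library are available. Lean on these libraries where they do the work, as an engineer would, in place of code of your own. Each camera call takes 0.05 s, during which the arm holds its last target. There are 200 camera calls.

### The job

Get the glass beads ready for annealing: load every bead tray into a bay of its own in the kiln's loading rack, first pressing that bay's paddle down so that its hook swings open, then pushing the tray fully down until the hook snaps shut over it; the hooks of bays left empty must be closed too. When all trays are in, turn the controller's dial to the mark with three dots, then press the round key, the square key and the long bar key in that order, one at a time, each fully down and let go. Leave the other things on the bench where they are.

Things in the scene. Friction and masses are not known exactly. Their poses are not given: they have to be found in the camera images.
- tray1_mid (a point): bead tray: off-white slab 90 x 60 x 20 mm with a thin dark steel band round its edge and amber glass beads on top, with an upright aluminium grip fin in the middle of its top: 40 mm long (along the tray's long x axis), 12 mm thick (along y), rising 40 mm above the slab, so 60 mm high in all; about 0.2 kg. This point is its centre, 30 mm above its underside (10 mm above the slab's top face). Either way round fits. It may be absent
- tray2_mid (a point): bead tray: off-white slab 90 x 60 x 20 mm with a thin dark steel band round its edge and amber glass beads on top, with an upright aluminium grip fin in the middle of its top: 40 mm long (along the tray's long x axis), 12 mm thick (along y), rising 40 mm above the slab, so 60 mm high in all; about 0.2 kg. This point is its centre, 30 mm above its underside (10 mm above the slab's top face). Either way round fits. It may be absent
- tray3_mid (a point): bead tray: off-white slab 90 x 60 x 20 mm with a thin dark steel band round its edge and amber glass beads on top, with an upright aluminium grip fin in the middle of its top: 40 mm long (along the tray's long x axis), 12 mm thick (along y), rising 40 mm above the slab, so 60 mm high in all; about 0.2 kg. This point is its centre, 30 mm above its underside (10 mm above the slab's top face). Either way round fits. It may be absent
- bay1 (a point): bay 1 of the loading rack (rightmost seen from the robot): centre of the bay's floor (30 mm above the bench), x along the bay away from the robot's side, y across it, z up. The pocket is 95 x 65 mm, its walls 16 mm high (12 mm at the latch end); bays are 80 mm apart. A seated tray has its centre 30 mm straight above this point, its long axis along the bay
- latch1 (a joint): angle (rad) of the spring latch at the -x end of bay 1: 0 closed, 0.6 open. It snaps either way past 0.3 and stays where it is. Its hook (18 mm wide) reaches 5 mm over the slab of a seated tray, 24 mm above the bay floor. Pressing the paddle down (about 3 N) opens it; open, a toe rises up to 13 mm out of the bay floor, and pushing a tray down on that toe (about 10 N on the tray's middle, level, down to the floor) snaps the hook shut over the tray's edge
- paddle1 (a point): point to press on top of bay 1's steel finger paddle, 26 mm wide, sticking 70 mm out of the rack at the bay's -x end. Closed, the point is 112 mm from the bay's centre, 37 mm above its floor; it turns with the latch about a hinge 57 mm from the centre at floor height (open: 37 mm lower, 11 mm farther out). Pressed straight down here the latch snaps over after 13 mm, and stops the finger after 22 mm or more
- bay2 (a point): bay 2 of the loading rack (middle): centre of the bay's floor (30 mm above the bench), x along the bay away from the robot's side, y across it, z up. The pocket is 95 x 65 mm, its walls 16 mm high (12 mm at the latch end); bays are 80 mm apart. A seated tray has its centre 30 mm straight above this point, its long axis along the bay
- latch2 (a joint): angle (rad) of the spring latch at the -x end of bay 2: 0 closed, 0.6 open. It snaps either way past 0.3 and stays where it is. Its hook (18 mm wide) reaches 5 mm over the slab of a seated tray, 24 mm above the bay floor. Pressing the paddle down (about 3 N) opens it; open, a toe rises up to 13 mm out of the bay floor, and pushing a tray down on that toe (about 10 N on the tray's middle, level, down to the floor) snaps the hook shut over the tray's edge
- paddle2 (a point): point to press on top of bay 2's steel finger paddle, 26 mm wide, sticking 70 mm out of the rack at the bay's -x end. Closed, the point is 112 mm from the bay's centre, 37 mm above its floor; it turns with the latch about a hinge 57 mm from the centre at floor height (open: 37 mm lower, 11 mm farther out). Pressed straight down here the latch snaps over after 13 mm, and stops the finger after 22 mm or more
- bay3 (a point): bay 3 of the loading rack (leftmost seen from the robot): centre of the bay's floor (30 mm above the bench), x along the bay away from the robot's side, y across it, z up. The pocket is 95 x 65 mm, its walls 16 mm high (12 mm at the latch end); bays are 80 mm apart. A seated tray has its centre 30 mm straight above this point, its long axis along the bay
- latch3 (a joint): angle (rad) of the spring latch at the -x end of bay 3: 0 closed, 0.6 open. It snaps either way past 0.3 and stays where it is. Its hook (18 mm wide) reaches 5 mm over the slab of a seated tray, 24 mm above the bay floor. Pressing the paddle down (about 3 N) opens it; open, a toe rises up to 13 mm out of the bay floor, and pushing a tray down on that toe (about 10 N on the tray's middle, level, down to the floor) snaps the hook shut over the tray's edge
- paddle3 (a point): point to press on top of bay 3's steel finger paddle, 26 mm wide, sticking 70 mm out of the rack at the bay's -x end. Closed, the point is 112 mm from the bay's centre, 37 mm above its floor; it turns with the latch about a hinge 57 mm from the centre at floor height (open: 37 mm lower, 11 mm farther out). Pressed straight down here the latch snaps over after 13 mm, and stops the finger after 22 mm or more
- dial (a joint): angle (rad) of the controller's selector dial, growing clockwise seen from above: 0 is the mark with one dot, 0.5 two dots, 1.0 three dots, 1.5 four dots. The marks fan out to the left of the dial, each a tick with its row of dots. It is stiff (0.04 N m) and stays where it is left. Travel -0.05 to 1.55
- dial_grip (a point): dial on the white kiln controller box: black bar grip 50 mm long (along this point's x axis, which turns with the dial; the white pointer line is at its -x end), 12 mm thick, standing 42 mm above a 40 mm disc. This point is on the turning axis, 16 mm below the bar's top and 24 mm above the disc's top, 84 mm above the bench
- round_key (a joint): how far the round key is pressed (m): 0 up, 0.006 fully down; springs back; 5 N for fully down
- round_key_top (a point): centre of the top of the round key, 28 mm across, grey in a black surround, pressed straight down. Three keys stand in a row 58 mm apart on the controller's near side, in any order, 72 mm above the bench
- square_key (a joint): how far the square key is pressed (m): 0 up, 0.006 fully down; springs back; 5 N for fully down
- square_key_top (a point): centre of the top of the square key, 26 x 26 mm, grey in a black surround, pressed straight down. Three keys stand in a row 58 mm apart on the controller's near side, in any order, 72 mm above the bench
- bar_key (a joint): how far the long bar key is pressed (m): 0 up, 0.006 fully down; springs back; 5 N for fully down
- bar_key_top (a point): centre of the top of the long bar key, 44 mm (along its x) by 16 mm, grey in a black surround, pressed straight down. Three keys stand in a row 58 mm apart on the controller's near side, in any order, 72 mm above the bench
- beadcup: bystander, to be left alone: white ceramic bowl, 68 mm across and 50 mm high, between rack and controller; origin at its underside
- screwdriver: bystander, to be left alone: screwdriver lying, right of the controller; origin at its underside
- marver: bystander, to be left alone: flat black graphite pad 100 x 120 x 12 mm, near left; origin at its underside
Things that resemble listed ones, but are neither listed nor needed, are in the scene too. Leave any red look-alike of the part that bears tray2_mid alone. What is shaped like the part that bears tray1_mid but blue is not meant.

How it is judged:
On the way, in this order (a step that is already met when the one before it is completed fails the run):
1. every tray present lies fully down in a bay of its own with the hook shut over it, and all hooks are closed (((x of tray1_mid in the frame of bay1 between -0.006 and 0.006 m and y of tray1_mid in the frame of bay1 between -0.006 and 0.006 m and z of tray1_mid in the frame of bay1 below 0.033 m and angle between the x axis of tray1_mid and the x axis of bay1, either way round below 0.12 rad and value of joint latch1 below 0.08 rad) or (x of tray1_mid in the frame of bay2 between -0.006 and 0.006 m and y of tray1_mid in the frame of bay2 between -0.006 and 0.006 m and z of tray1_mid in the frame of bay2 below 0.033 m and angle between the x axis of tray1_mid and the x axis of bay2, either way round below 0.12 rad and value of joint latch2 below 0.08 rad) or (x of tray1_mid in the frame of bay3 between -0.006 and 0.006 m and y of tray1_mid in the frame of bay3 between -0.006 and 0.006 m and z of tray1_mid in the frame of bay3 below 0.033 m and angle between the x axis of tray1_mid and the x axis of bay3, either way round below 0.12 rad and value of joint latch3 below 0.08 rad)) and angle between each of tray1_mid, tray2_mid, tray3_mid's own z axis and vertical below 0.08 rad and ((x of tray2_mid in the frame of bay1 between -0.006 and 0.006 m and y of tray2_mid in the frame of bay1 between -0.006 and 0.006 m and z of tray2_mid in the frame of bay1 below 0.033 m and angle between the x axis of tray2_mid and the x axis of bay1, either way round below 0.12 rad and value of joint latch1 below 0.08 rad) or (x of tray2_mid in the frame of bay2 between -0.006 and 0.006 m and y of tray2_mid in the frame of bay2 between -0.006 and 0.006 m and z of tray2_mid in the frame of bay2 below 0.033 m and angle between the x axis of tray2_mid and the x axis of bay2, either way round below 0.12 rad and value of joint latch2 below 0.08 rad) or (x of tray2_mid in the frame of bay3 between -0.006 and 0.006 m and y of tray2_mid in the frame of bay3 between -0.006 and 0.006 m and z of tray2_mid in the frame of bay3 below 0.033 m and angle between the x axis of tray2_mid and the x axis of bay3, either way round below 0.12 rad and value of joint latch3 below 0.08 rad)) and ((x of tray3_mid in the frame of bay1 between -0.006 and 0.006 m and y of tray3_mid in the frame of bay1 between -0.006 and 0.006 m and z of tray3_mid in the frame of bay1 below 0.033 m and angle between the x axis of tray3_mid and the x axis of bay1, either way round below 0.12 rad and value of joint latch1 below 0.08 rad) or (x of tray3_mid in the frame of bay2 between -0.006 and 0.006 m and y of tray3_mid in the frame of bay2 between -0.006 and 0.006 m and z of tray3_mid in the frame of bay2 below 0.033 m and angle between the x axis of tray3_mid and the x axis of bay2, either way round below 0.12 rad and value of joint latch2 below 0.08 rad) or (x of tray3_mid in the frame of bay3 between -0.006 and 0.006 m and y of tray3_mid in the frame of bay3 between -0.006 and 0.006 m and z of tray3_mid in the frame of bay3 below 0.033 m and angle between the x axis of tray3_mid and the x axis of bay3, either way round below 0.12 rad and value of joint latch3 below 0.08 rad)) and value of joint each of latch1, latch2, latch3 below 0.08 rad), for 0.3 s.
2. the dial is at the three-dot mark and let go (value of joint dial between 0.88 and 1.12 rad and contact force between the fingers and dial below 0.5 N), for 0.3 s.
3. the round key is pressed down, the other two up (value of joint round_key above 0.0045 m and value of joint each of square_key, bar_key below 0.002 m and value of joint dial between 0.88 and 1.12 rad), for 0.05 s.
4. the square key is pressed down, the other two up (value of joint square_key above 0.0045 m and value of joint each of round_key, bar_key below 0.002 m and value of joint dial between 0.88 and 1.12 rad), for 0.05 s.
5. the bar key is pressed down, the other two up (value of joint bar_key above 0.0045 m and value of joint each of round_key, square_key below 0.002 m and value of joint dial between 0.88 and 1.12 rad), for 0.05 s.
At the end, for the whole second after the job is handed in: every tray present is seated in a bay: centre within 6 mm of the bay's centre line both ways, within 3 mm of fully down, level and in line with the bay (0.08 / 0.12 rad); all latches closed (under 0.08 rad); dial within 0.12 rad of the three-dot mark (1.0); all keys up (under 2 mm) (all of step 1 and value of joint dial between 0.88 and 1.12 rad and value of joint each of round_key, square_key, bar_key below 0.002 m); the robot touches nothing.
It fails at once if a key is pressed while the dial is not at the three-dot mark (value of joint any of round_key, square_key, bar_key above 0.004 m and (value of joint dial below 0.85 rad or value of joint dial above 1.15 rad)).
It fails at once if two keys are pressed at once (value of joint each of round_key, square_key above 0.004 m or value of joint each of square_key, bar_key above 0.004 m or value of joint each of round_key, bar_key above 0.004 m).
It fails at once if a bystander is moved by more than 50 mm (distance of any of beadcup, screwdriver, marver from where it was at the start of the episode above 0.05 m).
Of tray1, tray2, tray3 only 2 to 3 are there at a start; the rules pass over those that are not, and their reading is None.
At some moment in a run one of tray1, tray2, tray3 may be knocked a few centimetres aside while the robot is not near it.
Once in a run the grip may slacken for a moment while it holds something.
It also fails if it takes over 210 s, if anything falls off the work surface, if the arm or the gripper's body presses on something with over 40 N, if the wrist force passes 120 N, or if a joint passes its speed limit or range.

## Working session

There is one attempt and no reset: what is moved stays moved. The work goes in short steps, each a Python script; the robot and the scene stay as the last script left them, time stands still between calls to the robot, and variables do not carry over. Pictures are saved under pics/ and viewed, at most 14 in all, crops included, and the job is handed in when it is done.

```bash
mkdir -p pics; python3 - <<'E'
from plant import *
import cv2,numpy as np
for n in("scene","top"):
    c=read_camera(n); cv2.imwrite(f"pics/{n}0.png",c["color"][:,:,::-1])
    R=cv2.Rodrigues(np.array(c["rvec"],float))[0]
    print(n,c["fx"],c["fy"],c["cx"],c["cy"],-R.T@np.array(c["tvec"]).ravel(),R[2])
c=read_camera("wrist");print({k:v for k,v in c.items() if k!="color"})
s=observe();print(s["t"],s["tcp_pos"],s["orientation"],s["finger_gap"],s["ft_force"])
E
```

```text
scene 517.6862316402909 517.6862316402909 313.3548796359264 243.85789681351366 [ 1.37998327 -0.38833495  0.73032697] [-0.7710391   0.25606428 -0.58303498]
top 598.080878927905 598.080878927905 326.63190730521734 246.6496642999801 [ 0.25442981 -0.08427808  1.5230253 ] [ 0.15661014  0.0014883  -0.98765938]
{'fx': 371.64829954431775, 'fy': 371.64829954431775, 'cx': 322.31502958091573, 'cy': 234.25248968848155, 'tool_from_camera': array([[-1.12550854e-03, -9.52431245e-01, -3.04751467e-01,
         7.78584350e-02],
       [ 9.99999218e-01, -1.23800301e-03,  1.75897734e-04,
         2.47851624e-04],
       [-5.44813732e-04, -3.04751031e-01,  9.52431894e-01,
        -1.42733818e-01],
       [ 0.00000000e+00,  0.00000000e+00,  0.00000000e+00,
         1.00000000e+00]])}
0.15 [0.16290778 0.52515092 0.23074815] [ 1.49834634e-01  9.88710943e-01 -4.96684755e-04 -8.58747871e-05] 0.08516903528212905 [-0.48379436  0.51940978 -0.01776574]
```

View pics/top0.png

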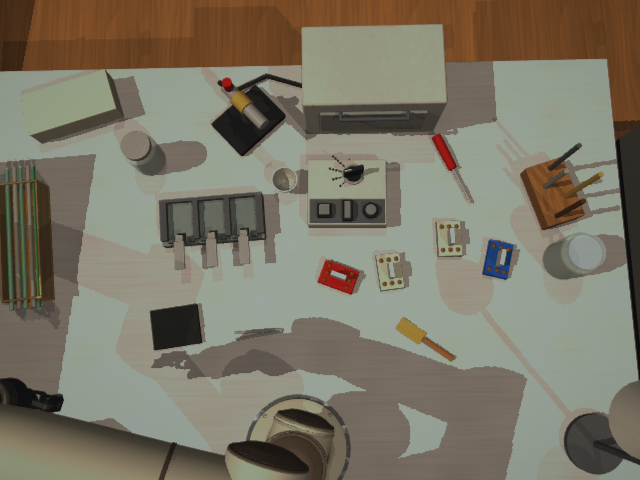

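View pics/scene0.png

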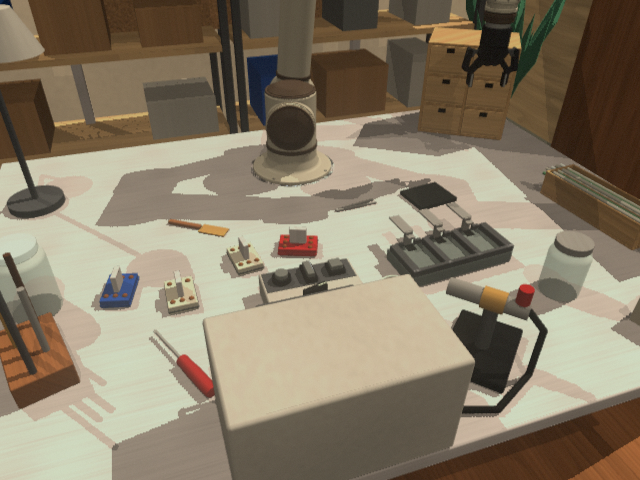

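The top view shows the rack at about (160–265, 193–265), with its paddles towards the robot. Two real trays are at (391,270) and (450,238), and the red and blue ones are decoys. The keys, left to right, are square (324,210), bar (347,210) and round (371,210), with the dial at (352,172). The scene view agrees. Next I'll take wrist close-ups, two views per area.

```bash
cat > h.py <<'E'
from plant import *
import cv2,numpy as np
from scipy.spatial.transform import Rotation as Ro
def down(yaw):
    c,s=np.cos(yaw),np.sin(yaw)
    return Ro.from_matrix(np.array([[c,s,0],[s,-c,0],[0,0,-1.]])).as_quat()
def rays(c,uv):
    """pixels -> (origin, unit dirs) in world; wrist cams carry c['T'] (world from tool)"""
    uv=np.atleast_2d(np.array(uv,float)); x=(uv-[c["cx"],c["cy"]])/c["fx"]
    if "T" in c:
        r=np.linalg.norm(x,axis=1,keepdims=True)+1e-12
        d=np.hstack([x/r*np.sin(r),np.cos(r)]); M=c["T"]@c["tool_from_camera"]
        return M[:3,3],d@M[:3,:3].T
    R=cv2.Rodrigues(np.array(c["rvec"],float))[0]; d=np.hstack([x,np.ones((len(x),1))])@R
    return -R.T@np.array(c["tvec"],float).ravel(),d/np.linalg.norm(d,axis=1,keepdims=True)
def onplane(c,uv,z):
    o,d=rays(c,uv); return o+d*((z-o[2])/d[:,2])[:,None]
def tri(c1,uv1,c2,uv2):
    o1,d1=rays(c1,uv1);o2,d2=rays(c2,uv2);out=[]
    for a,b in zip(d1,d2):
        t=np.linalg.lstsq(np.stack([a,-b],1),o2-o1,rcond=None)[0]
        p,q=o1+a*t[0],o2+b*t[1]; out.append(np.r_[(p+q)/2,np.linalg.norm(p-q)])
    return np.array(out)
def shot(name="wrist",save=None):
    s=observe(); c=dict(read_camera(name))
    if name=="wrist":
        T=np.eye(4);T[:3,:3]=Ro.from_quat(s["orientation"]).as_matrix();T[:3,3]=s["tcp_pos"];c["T"]=T
    if save:
        cv2.imwrite(f"pics/{save}.png",c["color"][:,:,::-1]); np.save(f"pics/{save}.npy",c,allow_pickle=True)
    return c
def load(n): return np.load(f"pics/{n}.npy",allow_pickle=True).item()
E
python3 - <<'E'
from h import *
np.set_printoptions(precision=3,suppress=True)
c=shot("top","top1")
T=onplane(c,[[391,270],[450,238]],.02);print(T)
K=onplane(c,[[324,210],[347,210],[371,210]],.072);print(K)
D=onplane(c,[[352,172]],.1);print(D)
B=onplane(c,[[182,225],[214,222],[246,219],[180,237],[211,235],[244,230],[180,265],[213,265],[245,262]],.05);print(B)
q=down(np.pi)
def view(x,y,z,n):
    reach([x,y,z],q); shot(save=n)
B=onplane(c,[[214,235]],.05)[0]; K=K[1]; Tm=T.mean(0)
view(B[0]-.05,B[1],.25,"rackA"); view(B[0]-.11,B[1],.25,"rackB")
view(K[0]-.03,K[1],.25,"ctlA"); view(K[0]-.09,K[1],.25,"ctlB")
view(Tm[0]-.05,Tm[1],.25,"trA"); view(Tm[0]-.1,Tm[1]-.0,.25,"trB")
print(observe()["t"])
E
```

```text
[[ 0.43  -0.243  0.02 ]
 [ 0.509 -0.397  0.02 ]]
[[ 0.577 -0.077  0.072]
 [ 0.575 -0.134  0.072]
 [ 0.574 -0.194  0.072]]
[[ 0.664 -0.148  0.1  ]]
[[0.551 0.28  0.05 ]
 [0.557 0.2   0.05 ]
 [0.563 0.119 0.05 ]
 [0.52  0.284 0.05 ]
 [0.524 0.207 0.05 ]
 [0.535 0.124 0.05 ]
 [0.449 0.283 0.05 ]
 [0.448 0.201 0.05 ]
 [0.454 0.122 0.05 ]]
5.325
```

```bash
python3 - <<'E'
import cv2,numpy as np
for n in("rack","ctl","tr"):
    a=[cv2.imread(f"pics/{n}{k}.png") for k in "AB"]
    cv2.imwrite(f"pics/{n}AB.png",np.hstack([cv2.resize(i,(400,300),interpolation=cv2.INTER_AREA) for i in a]))
E
```

```text
(no output)
```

View pics/rackA.png

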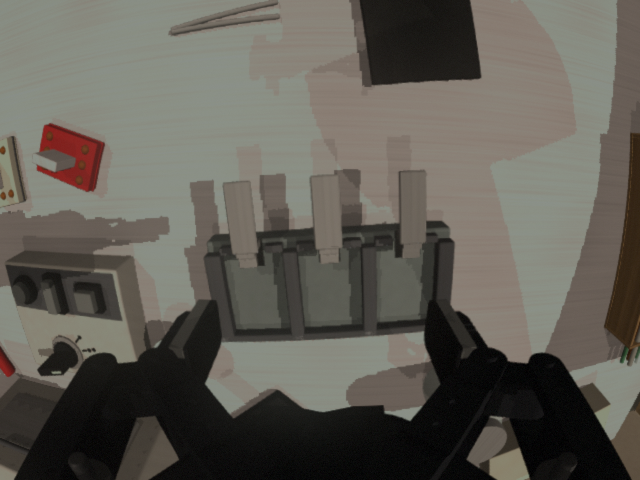

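View pics/ctlA.png

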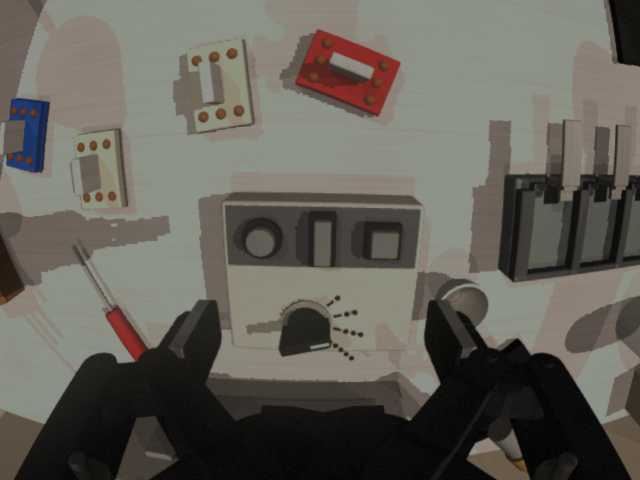

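View pics/trA.png

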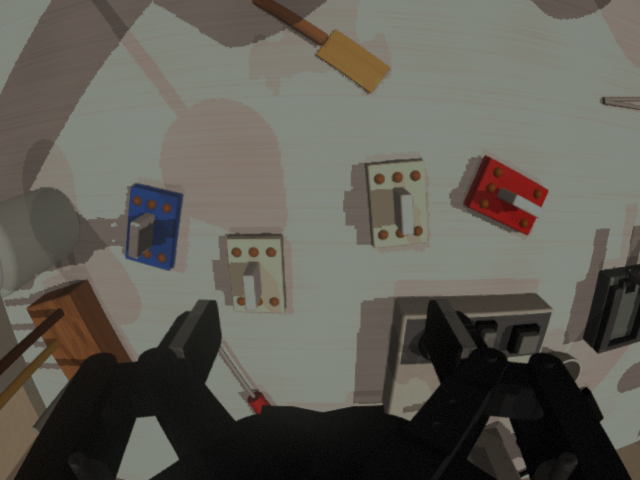

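The rack view shows paddle ends at about (239,183), (326,178) and (413,172). The pockets lie between y=250 and 330 and all three hooks look closed. In the controller view, left to right, are round (262,240), bar (320,238) and square (384,240), with the dial at (305,325) and marks on its right. The tray view shows tray A at (397,203), tray B at (256,273), and the red and blue decoys. I'll zoom in on the rack and dial and triangulate the beads.

```bash
python3 - <<'E'
from h import *
np.set_printoptions(precision=4,suppress=True)
def crop(n,x,y,w,h,k,brighten=1.6):
    i=cv2.imread(f"pics/{n}.png")[y:y+h,x:x+w]; return cv2.resize(cv2.convertScaleAbs(i,alpha=brighten),None,fx=k,fy=k,interpolation=cv2.INTER_CUBIC)
cv2.imwrite("pics/rackAz.png",crop("rackA",195,160,270,190,2.9))
a=crop("rackB",195,110,270,190,2); b=crop("ctlA",225,280,140,90,4)
W=max(a.shape[1],b.shape[1]);
f=lambda m:cv2.copyMakeBorder(m,0,0,0,W-m.shape[1],cv2.BORDER_CONSTANT)
cv2.imwrite("pics/dialz.png",b)
def beads(n):
    c=load(n); h=cv2.cvtColor(c["color"],cv2.COLOR_RGB2HSV); m=cv2.inRange(h,(5,110,60),(17,255,255))
    k,l,s,ce=cv2.connectedComponentsWithStats(m); return c,[(ce[i],s[i,4]) for i in range(1,k) if 25<s[i,4]<300]
for n in("trA","trB"):
    c,b=beads(n)
    for p,a in b: 
        w=onplane(c,[p],.022)[0]
        if -.47<w[1]<-.18: print(n,p.round(1),a,w)
E
```

```text
trA [331.4  59.3] 193 [ 0.2818 -0.3101  0.022 ]
trA [361.7  77.1] 133 [ 0.2993 -0.2804  0.022 ]
trA [415.2 175.2] 67 [ 0.3971 -0.2238  0.022 ]
trA [397.3 176.7] 72 [ 0.3991 -0.2427  0.022 ]
trA [379.2 178.5] 71 [ 0.4013 -0.2614  0.022 ]
trA [418.1 230.5] 56 [ 0.4564 -0.2169  0.022 ]
trA [383.  234.4] 61 [ 0.4608 -0.2549  0.022 ]
trA [399.3 233.6] 33 [ 0.4599 -0.2373  0.022 ]
trA [236.2 251.9] 59 [ 0.4804 -0.4124  0.022 ]
trA [253.3 251.9] 62 [ 0.4803 -0.3934  0.022 ]
trA [270.7 251.9] 59 [ 0.4803 -0.3744  0.022 ]
trA [240.8 300.9] 39 [ 0.5403 -0.4123  0.022 ]
trA [274.  301.3] 54 [ 0.54   -0.3738  0.022 ]
trB [412. 222.] 64 [ 0.397 -0.224  0.022]
trB [394.7 223.8] 63 [ 0.3991 -0.2427  0.022 ]
trB [377.1 225.6] 60 [ 0.4012 -0.2615  0.022 ]
trB [413.5 273.3] 57 [ 0.4564 -0.2174  0.022 ]
trB [380.2 277.1] 55 [ 0.4604 -0.2551  0.022 ]
trB [239.9 292.7] 50 [ 0.4804 -0.4126  0.022 ]
trB [256.1 293. ] 52 [ 0.4803 -0.3937  0.022 ]
trB [272.9 293.1] 51 [ 0.4801 -0.3744  0.022 ]
trB [244.6 336.5] 34 [ 0.54   -0.4125  0.022 ]
trB [276.2 337.2] 44 [ 0.5397 -0.3739  0.022 ]
```

View pics/rackAz.png

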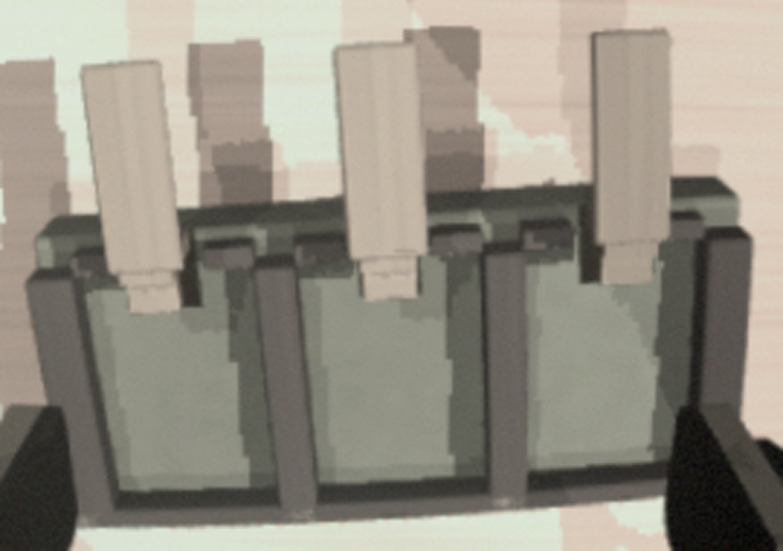

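View pics/dialz.png

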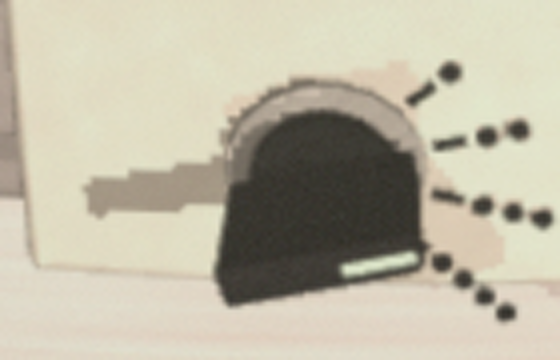

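The zoomed rack view shows three closed hooks of equal length. The divider tops run from (275,262) to (297,505) and from (504,245) to (507,500), and the floor's far edge is at y≈480–490. In the dial crop the ticks fan to the right with one to four dots from top to bottom, and the bar's white pointer is near the two-dot mark. Now to compute poses.

```bash
python3 - <<'E'
from h import *
np.set_printoptions(precision=4,suppress=True)
def match(n,pts,dv):
    A,B=load(n+"A"),load(n+"B"); g=[cv2.cvtColor(c["color"],cv2.COLOR_RGB2GRAY) for c in(A,B)]
    p=np.float32(pts).reshape(-1,1,2)
    q,st,e=cv2.calcOpticalFlowPyrLK(g[0],g[1],p,(p+np.float32([0,dv])),winSize=(21,21),maxLevel=2,flags=cv2.OPTFLOW_USE_INITIAL_FLOW)
    return A,B,p[:,0],q[:,0],st.ravel()
z=lambda P:np.array(P,float)/2.9+[195,160]
P=z([[275,262],[504,245],[728,235],[52,278],[297,505],[507,500],[121,67],[375,48],[630,35],[82,67],[160,63],[335,48],[412,45],[591,33],[668,31]])
A,B,p,q,st=match("rack",P,55)
print("rack tri\n",np.c_[tri(A,p,B,q),(q-p)[:,1],st])
print("z.046\n",onplane(A,z([[275,262],[297,505],[504,245],[507,500],[52,278],[97,505],[728,235]]),.046))
print("floor far edge\n",onplane(A,z([[200,490],[400,484],[590,476]]),.03)); print("wall far inner top\n",onplane(A,z([[200,505],[400,500],[590,492]]),.046))
A,B,p,q,st=match("ctl",[[262,240],[323,238],[384,240],[262,222],[311,213],[335,213],[400,225]],75)
print("keys\n",np.c_[tri(A,p,B,q),(q-p)[:,1],st])
d=lambda P:np.array(P,float)/4+[225,280]
t=onplane(A,d([[223,288],[422,257]]),.1);print("bar",t,t.mean(0),np.arctan2(*(t[1]-t[0])[[1,0]]))
for a,b in([[410,103],[450,72]],[[433,147],[520,130]],[[433,193],[543,217]],[[425,245],[506,313]]):
    t=onplane(A,d([a,b]),.05);print(t[0],np.arctan2(*(t[1]-t[0])[[1,0]]))
E
```

```text
rack tri
 [[ 0.5258  0.1671  0.0389  0.0002 51.9522  1.    ]
 [ 0.5201  0.2476  0.0374  0.0003 52.4084  1.    ]
 [ 0.5165  0.3299  0.0378  0.     51.4178  1.    ]
 [ 0.451   0.1332  0.2293  0.0315 75.4924  1.    ]
 [ 0.6278  0.1718  0.037   0.0004 40.2324  1.    ]
 [ 0.6236  0.2534  0.0409  0.0001 40.8252  1.    ]
 [ 0.4514  0.1226  0.0653  0.0001 62.4196  1.    ]
 [ 0.4464  0.2017  0.0652  0.0006 64.0773  1.    ]
 [ 0.4412  0.2811  0.0657  0.0003 63.4686  1.    ]
 [ 0.4511  0.11    0.0651  0.0003 62.0011  1.    ]
 [ 0.4509  0.1346  0.0622  0.0001 62.2855  1.    ]
 [ 0.4464  0.1899  0.065   0.0003 64.0138  1.    ]
 [ 0.4539  0.2155  0.01    0.0002 55.1891  1.    ]
 [ 0.4409  0.2686  0.066   0.0002 63.8868  1.    ]
 [ 0.4395  0.2932  0.0667  0.0003 63.4044  1.    ]]
z.046
 [[0.5231 0.1678 0.046 ]
 [0.6219 0.1727 0.046 ]
 [0.5171 0.2464 0.046 ]
 [0.6202 0.2526 0.046 ]
 [0.5296 0.0876 0.046 ]
 [0.6245 0.0943 0.046 ]
 [0.5137 0.3269 0.046 ]]
floor far edge
 [[0.6261 0.1328 0.03  ]
 [0.6223 0.2122 0.03  ]
 [0.6203 0.2879 0.03  ]]
wall far inner top
 [[0.6228 0.1353 0.046 ]
 [0.6195 0.2118 0.046 ]
 [0.6177 0.2847 0.046 ]]
keys
 [[ 0.5738 -0.1883  0.0784  0.0013 58.795   1.    ]
 [ 0.5701 -0.1327  0.0839  0.     60.501   1.    ]
 [ 0.5687 -0.075   0.0919  0.0104 59.9231  1.    ]
 [ 0.5614 -0.1894  0.0625  0.0002 58.2372  1.    ]
 [ 0.555  -0.1437  0.0549  0.0005 58.4348  1.    ]
 [ 0.555  -0.1215  0.0548  0.0001 58.4298  1.    ]
 [ 0.5647 -0.0601  0.0616  0.0001 57.5294  1.    ]]
bar [[ 0.6802 -0.1733  0.1   ]
 [ 0.6706 -0.1257  0.1   ]] [ 0.6754 -0.1495  0.1   ] 1.7710356690246338
[ 0.656  -0.1279  0.05  ] 2.2966578066827927
[ 0.6694 -0.1217  0.05  ] 1.7851495025214348
[ 0.684  -0.1215  0.05  ] 1.3033711167793764
[ 0.7011 -0.1235  0.05  ] 0.7686041535812507
```

```bash
python3 - <<'E'
from h import *
q=down(np.pi+.06)
ims=[]
for n,x,y in(("b1",.645,.134),("b3",.638,.294)):
    reach([x,y,.17],q); sleep(.3); c=shot(save=n)
    i=c["color"][20:230,240:400,::-1]; ims.append(cv2.resize(cv2.convertScaleAbs(i,alpha=1.8),None,fx=2.5,fy=2.5,interpolation=cv2.INTER_CUBIC))
cv2.imwrite("pics/bays.png",np.hstack(ims)); print(observe()["t"])
E
```

```text
8.65
```

View pics/bays.png

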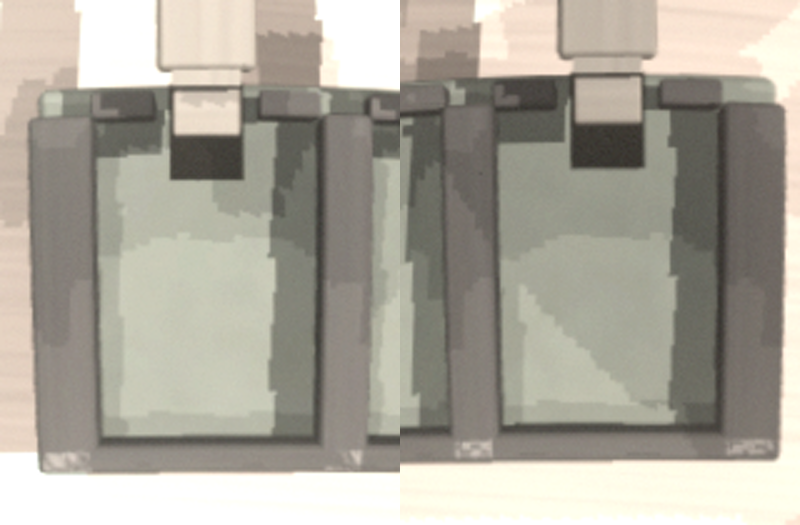

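Both bays show clean pocket outlines in the crop: bay 1's inner edges are at x≈97 and 321 and y≈119 and 441, bay 3's at x≈498 and 722 and y≈108 and 427.

```bash
python3 - <<'E'
from h import *
np.set_printoptions(precision=4,suppress=True)
z=lambda P,o:(np.array(P,float)-[o,0])/2.5+[240,20]
for n,o,far,near,L,R in(("b1",0,[[100,441],[321,441]],[[100,120],[316,118]],[[95,140],[98,430]],[[320,140],[321,430]]),
          ("b3",400,[[500,429],[722,426]],[[500,109],[716,106]],[[497,130],[499,420]],[[722,130],[722,420]])):
    c=load(n); f=onplane(c,z(far,o),.046); e=onplane(c,z(near,o),.042); l=onplane(c,z(L,o),.044); r=onplane(c,z(R,o),.044)
    an=[np.arctan2(*(v[1]-v[0])[[1,0]]) for v in(l,r)]+[np.arctan2(*(v[1]-v[0])[[1,0]])-np.pi/2 for v in(f,e)]
    print(n,"angles",np.array(an),"\n far",f.mean(0),"near",e.mean(0),"L",l.mean(0),"R",r.mean(0),"len",np.linalg.norm(f.mean(0)-e.mean(0)),"wid",np.linalg.norm(l.mean(0)-r.mean(0)))
    print(" centre from ends",(f.mean(0)+e.mean(0))/2,"sides",(l.mean(0)+r.mean(0))/2)
E
```

```text
b1 angles [0.0532 0.0776 0.0583 0.0686] 
 far [0.6235 0.1338 0.046 ] near [0.5291 0.1276 0.042 ] L [0.58   0.0982 0.044 ] R [0.5762 0.163  0.044 ] len 0.09462364400822039 wid 0.06494666337884772
 centre from ends [0.5763 0.1307 0.044 ] sides [0.5781 0.1306 0.044 ]
b3 angles [0.05   0.0727 0.0715 0.0728] 
 far [0.6127 0.2932 0.046 ] near [0.519  0.2869 0.042 ] L [0.5702 0.258  0.044 ] R [0.5665 0.3227 0.044 ] len 0.09401351241083691 wid 0.06486153870790973
 centre from ends [0.5658 0.2901 0.044 ] sides [0.5683 0.2904 0.044 ]
```

```bash
cat >> h.py <<'E'
YB=.065; BAY={1:np.array([.5763,.1307]),3:np.array([.5658,.2901])}; ax=np.array([np.cos(YB),np.sin(YB)])
def press_paddle(b):
    p=BAY[b]-.112*ax; grasp(); reach([*p,.2],down(np.pi+YB)); move_straight([*p,.08])
    hit=move_straight([*p,.040],vel=.05,guard=20); print("paddle",b,hit,observe()["tcp_pos"][2],observe()["ft_force"])
    move_straight([*p,.2]); release()
def beadpts(c):
    m=cv2.inRange(cv2.cvtColor(c["color"],cv2.COLOR_RGB2HSV),(5,110,60),(17,255,255))
    k,l,s,ce=cv2.connectedComponentsWithStats(m); return ce[1:][(s[1:,4]>15)&(s[1:,4]<400)]
def tray_pose(xy):
    """hover, measure bead rectangle -> centre, yaw (mod pi)"""
    reach([xy[0]-.07,xy[1],.25],down(np.pi)); sleep(.3); c=shot()
    w=onplane(c,beadpts(c),.022)[:,:2]; w=w[np.linalg.norm(w-xy,axis=1)<.06]
    (cx,cy),(a,b),an=cv2.minAreaRect(np.float32(w*1000)); bx=cv2.boxPoints(((cx,cy),(a,b),an))/1000
    e=[bx[1]-bx[0],bx[2]-bx[1]]; e=max(e,key=np.linalg.norm); y=np.arctan2(e[1],e[0]); y=(y+np.pi/2)%np.pi-np.pi/2
    print("tray",len(w),cx,cy,a,b,y); return np.array([cx,cy])/1000,y
def pick(xy):
    p,y=tray_pose(xy); q=down(np.pi+y); reach([*p,.15],q); move_straight([*p,.027],vel=.12); grasp(); sleep(.2)
    s=observe(); print("gap",s["finger_gap"],s["grasp_force"]); move_straight([*p,.22])
    c=shot(); print("gap",observe()["finger_gap"],"beads",beadpts(c)[:, :].round(0).tolist())
E
python3 - <<'E'
from h import *
reach([.5,.15,.22],down(np.pi+YB)); press_paddle(1)
p=BAY[1]-.12*ax; reach([.60,.134,.22],down(np.pi+YB)); sleep(.2); c=shot(save="open1")
cv2.imwrite("pics/open1c.png",cv2.convertScaleAbs(c["color"][0:300,150:500,::-1],alpha=1.7))
pick(np.array([.4288,-.2393])); shot(save="held1"); print(observe()["t"])
E
```

```text
paddle 1 True 0.04223124786703443 [-3.43235462 -1.0957432   9.99270968]
tray 5 428.5651550292969 -239.2555694580078 59.861995697021484 37.8552360534668 0.10769498
gap 0.010859930139609874 59.75521802902222
gap 0.011261727313422011 beads [[305.0, 48.0], [319.0, 58.0], [286.0, 64.0], [63.0, 175.0], [441.0, 177.0], [76.0, 179.0], [89.0, 185.0], [431.0, 194.0], [487.0, 206.0], [421.0, 211.0], [70.0, 229.0], [82.0, 235.0], [151.0, 237.0], [468.0, 238.0], [167.0, 239.0], [184.0, 240.0], [171.0, 291.0], [186.0, 293.0], [2.0, 335.0]]
21.2167
```

```bash
python3 - <<'E'
import cv2,numpy as np
a=cv2.imread("pics/open1c.png"); b=cv2.imread("pics/held1.png"); b=cv2.resize(cv2.convertScaleAbs(b,alpha=1.5),(400,300))
cv2.imwrite("pics/v9.png",np.hstack([a,b]))
E
```

```text
(no output)
```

View pics/v9.png

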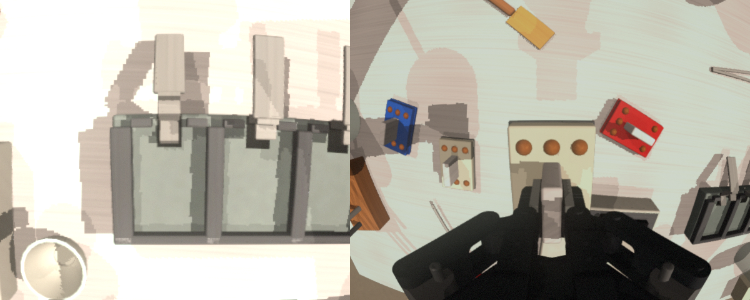

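The left crop shows bay 1's hook open and its toe raised. The right one shows the tray held straight, with its near bead row at about (277–367, 235).

```bash
cat >> h.py <<'E'
def heldrow(c):
    m=cv2.inRange(cv2.cvtColor(c["color"],cv2.COLOR_RGB2HSV),(5,110,50),(17,255,255))
    k,l,s,ce=cv2.connectedComponentsWithStats(m); return ce[1:][(s[1:,4]>250)].round(1).tolist()
def insert(b):
    p=BAY[b]; q=down(np.pi+YB); reach([*p,.22],q); sleep(.2)
    print("held row before",heldrow(load("held%d"%b)),"now",heldrow(shot(save="over%d"%b)),"gap",observe()["finger_gap"])
def lower(b):
    p=BAY[b]; move_straight([*p,.10]); 
    for z in(.075,.065,.0545):
        hit=move_straight([*p,z],vel=.04,guard=35); s=observe(); print(z,hit,s["tcp_pos"],s["ft_force"],s["finger_gap"])
        if hit: break
E
python3 - <<'E'
from h import *
insert(1)
E
```

```text
held row before [[246.2, 10.6], [277.9, 235.5], [322.5, 235.5], [367.1, 235.4], [25.8, 322.9]] now [[277.8, 235.5], [322.4, 235.4], [367.0, 235.4]] gap 0.011236841562053455
```

```bash
python3 - <<'E'
from h import *
lower(1)
E
```

```text
0.075 False [0.57638073 0.13072903 0.07513293] [ 0.75983518 -0.46416123 -1.52821914] 0.011262218566624446
0.065 False [0.57596488 0.13061325 0.06463184] [-0.52673981  0.77551943 -0.86106318] 0.011302761096890962
0.0545 True [0.57676259 0.13067203 0.05678058] [-1.73579376 -0.78530228  4.91961785] 0.011303806321512908
```

```bash
cat >> h.py <<'E'
def firm(b):
    p=BAY[b]; q=down(np.pi+YB); release(); move_straight([*p,.15]); grasp()
    hit=move_straight([*p,.084],vel=.05,guard=30); s=observe(); print("firm",hit,s["tcp_pos"],s["ft_force"]); move_straight([*p,.2]); release()
    reach([p[0]+.03,p[1],.22],q); sleep(.2); c=shot(save="seated%d"%b)
    cv2.imwrite("pics/seated%dc.png"%b,cv2.resize(cv2.convertScaleAbs(c["color"][20:270,190:450,::-1],alpha=1.7),None,fx=2,fy=2))
    w=onplane(c,beadpts(c),.052)[:,:2]; w=w[np.linalg.norm(w-p,axis=1)<.06]; print("beads in bay frame",((w-p)@np.array([[ax[0],-ax[1]],[ax[1],ax[0]]])).round(4).tolist())
E
python3 - <<'E'
from h import *
firm(1); print(observe()["t"])
E
```

```text
firm True [0.57604418 0.13066285 0.09007107] [-3.51669368 -0.32814941  6.29808078]
beads in bay frame [[-0.029, -0.0185], [-0.0291, 0.0004], [-0.0291, 0.0192], [0.0306, -0.0187], [0.0306, 0.0192], [0.0327, 0.0006]]
30.9167
```

View pics/seated1c.png

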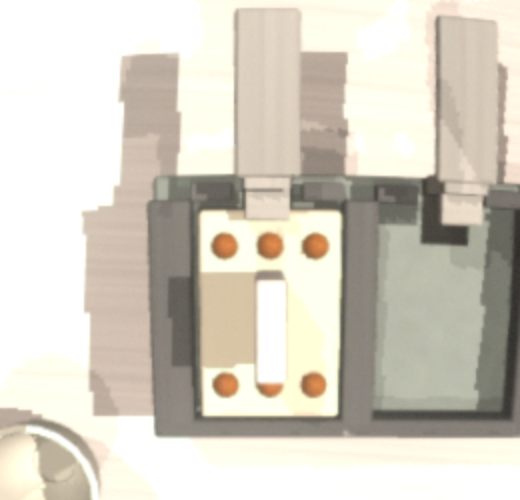

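Bay 1's tray is seated, with the hook at (268,205) over its edge and the fin top at z=0.090 as expected. Now the second tray goes into bay 3.

```bash
python3 - <<'E'
from h import *
press_paddle(3)
pick(np.array([.5102,-.3933])); shot(save="held3"); insert(3); print(observe()["t"])
E
```

```text
paddle 3 True 0.04212439376652967 [-3.0298923  -0.71493954  9.15086048]
tray 5 510.3407897949219 -393.36737060546875 59.54784393310547 38.11465072631836 0.011694431
gap 0.011518177208646932 60.031421184539795
gap 0.011001201477275119 beads [[573.0, 101.0], [182.0, 112.0], [200.0, 115.0], [568.0, 116.0], [219.0, 119.0], [562.0, 132.0], [603.0, 145.0], [597.0, 157.0], [170.0, 173.0], [188.0, 176.0], [207.0, 181.0], [35.0, 368.0], [48.0, 399.0]]
held row before [[277.9, 235.5], [322.6, 235.6], [367.2, 235.5], [94.5, 301.2]] now [[618.0, 200.4], [278.0, 235.6], [322.4, 235.6], [367.1, 235.6], [632.3, 417.6]] gap 0.011095038198130965
45.8083
```

```bash
python3 - <<'E'
from h import *
lower(3); firm(3); print(observe()["t"])
c=load("seated1")
E
```

```text
0.075 False [0.56586134 0.29011703 0.07516137] [-0.2319388  -1.05006431 -3.17120955] 0.011243999485744392
0.065 False [0.56553062 0.28997414 0.0646134 ] [ 0.3970204  -0.83519912 -0.64324002] 0.011167189106491915
0.0545 True [0.5662474  0.29019346 0.05676025] [-0.46937542 -1.43622101  4.42724638] 0.011002305040476626
firm True [0.5655949  0.29002262 0.09012901] [-2.11465614 -1.04041186  5.35045412]
beads in bay frame [[-0.0291, -0.0185], [-0.029, 0.0005], [-0.0291, 0.0193], [0.0306, -0.0186], [0.0307, 0.0193], [0.033, 0.0005]]
53.8
```

View pics/seated3c.png

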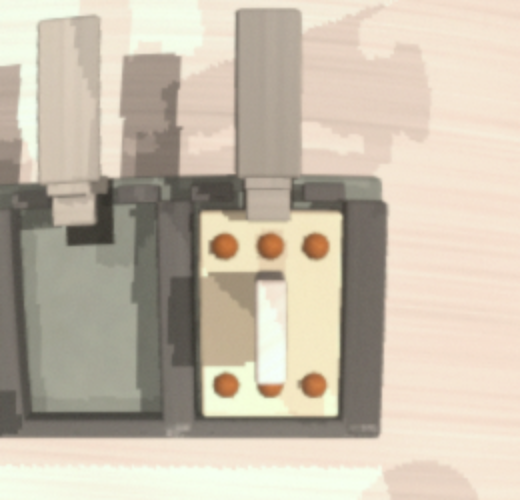

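Both trays are latched and bay 2's hook is closed. Now a near-overhead look at the controller.

```bash
python3 - <<'E'
from h import *
p=np.array([.66,-.14])
for y in(1.77,1.77-np.pi):
    d=np.array([np.cos(y),np.sin(y)]); t=[*(p-.065*d),.2]
    print(y,ik(t,down(y)))
reach([.45,0,.3],down(np.pi))
y=1.77-np.pi; d=np.array([np.cos(y),np.sin(y)])
try: reach([*(p-.065*d),.2],down(y))
except Exception as e: print(e); y+=np.pi; reach([*(p+.065*d),.2],down(y))
sleep(.3); c=shot(save="ctlC"); print(y,observe()["t"])
cv2.imwrite("pics/ctlCz.png",cv2.resize(cv2.convertScaleAbs(c["color"][20:300,160:500,::-1],alpha=1.7),None,fx=2.1,fy=2.1,interpolation=cv2.INTER_CUBIC))
E
```

```text
1.77 [-0.29398515  0.47418633  0.58949889  1.68610889  0.          1.0776075 ]
-1.371592653589793 [-0.11733983  0.33111761  0.40057794  1.64025666  0.         -1.88733983]
-1.371592653589793 57.0667
```

View pics/ctlCz.png

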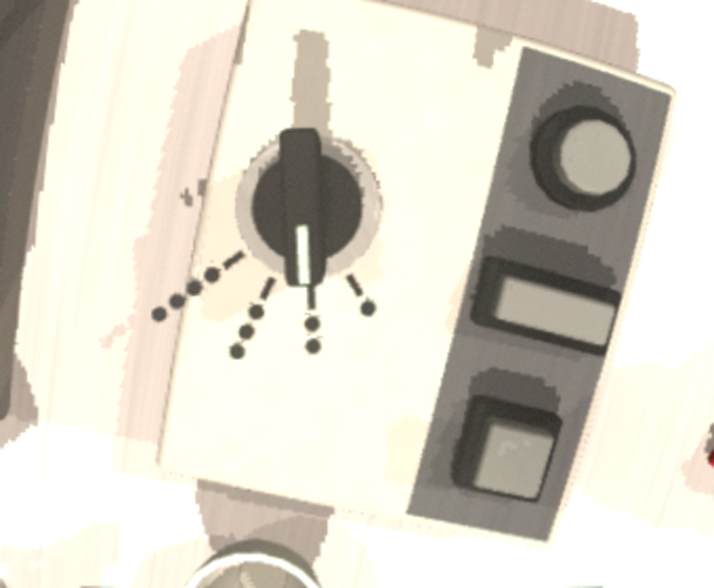

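The overhead view shows the dial bar from (300,130) to (305,285) with its pointer by the two-dot tick, the three-dot row running (270,282)→(237,351), and the keys round (594,157), bar (555,308) and square (515,458).

```bash
python3 - <<'E'
from h import *
np.set_printoptions(precision=4,suppress=True)
c=load("ctlC");A=load("ctlA"); z=lambda P:np.array(P,float)/2.1+[160,20]
K=z([[594,157],[555,308],[515,458]])
print("keys z.072\n",onplane(c,K,.072),"\n tri",tri(c,K,A,[[261,240],[323,240],[385,241]]))
b=onplane(c,z([[299.5,130],[305,285]]),.1);print("bar",b,b.mean(0),np.arctan2(*(b[1]-b[0])[[1,0]]))
print("bar tri",tri(c,z([[302,207]]),A,[[305.5,348]]))
ctr=[]
for a,e in([[348,277],[369,309]],[[311,290],[313,347]],[[272,280],[237,352]],[[242,254],[159,314]]):
    t=onplane(c,z([a,e]),.05);v=t[1]-t[0];ctr.append((t[0],v));print("tick",np.arctan2(v[1],v[0]))
N=np.array([[-v[1],v[0]]/np.hypot(*v[:2]) for t,v in ctr]);r=np.array([n@t[:2] for n,(t,v) in zip(N,ctr)])
print("centre from ticks",np.linalg.lstsq(N,r,rcond=None)[0])
E
```

```text
keys z.072
 [[ 0.5798 -0.1909  0.072 ]
 [ 0.5813 -0.1345  0.072 ]
 [ 0.5816 -0.077   0.072 ]] 
 tri [[ 0.578  -0.1913  0.0659  0.0011]
 [ 0.5788 -0.1333  0.0633  0.0013]
 [ 0.5795 -0.0746  0.0646  0.0006]]
bar [[ 0.68   -0.174   0.1   ]
 [ 0.6691 -0.1267  0.1   ]] [ 0.6746 -0.1504  0.1   ] 1.7986063262622722
bar tri [[ 0.6747 -0.1499  0.1004  0.0012]]
tick 2.3474947902872
tick 1.796049382792954
tick 1.2989933120239352
tick 0.7926812940888397
centre from ticks [ 0.6752 -0.1489]
```

```bash
python3 - <<'E'
from h import *
p=[.6748,-.1500]; y0=1.795-np.pi; y1=1.297-np.pi
reach([*p,.2],down(y0)); move_straight([*p,.12]); hit=move_straight([*p,.068],vel=.06,guard=10); s=observe(); print(hit,s["tcp_pos"],s["ft_force"])
assert not hit
grasp(); sleep(.2); s=observe(); print(s["finger_gap"],s["grasp_force"],s["ft_force"])
for k in np.linspace(0,1,6)[1:]:
    move_straight([*p,.068],frame=down(y0+k*(y1-y0)),vel=.05)
sleep(.3); s=observe(); print(s["torque"],s["ft_force"]); release(); move_straight([*p,.2])
y=1.77-np.pi; d=np.array([np.cos(y),np.sin(y)])
reach([.66-.065*d[0],-.14-.065*d[1],.2],down(y)); sleep(.3); c=shot(save="ctlD"); print(observe()["t"])
cv2.imwrite("pics/ctlDz.png",cv2.resize(cv2.convertScaleAbs(c["color"][60:200,220:360,::-1],alpha=1.7),None,fx=4,fy=4,interpolation=cv2.INTER_CUBIC))
E
```

```text
False [ 0.67503123 -0.15004121  0.06852956] [ 0.4263656  -0.19781346  0.05944983]
0.011282606478712631 58.935216665267944 [-0.88356905 -0.42946607  1.93383256]
[-0.03362723 -1.08828477  0.05119356] [ 4.95201236 -0.00821857  2.70562916]
64.125
```

View pics/ctlDz.png

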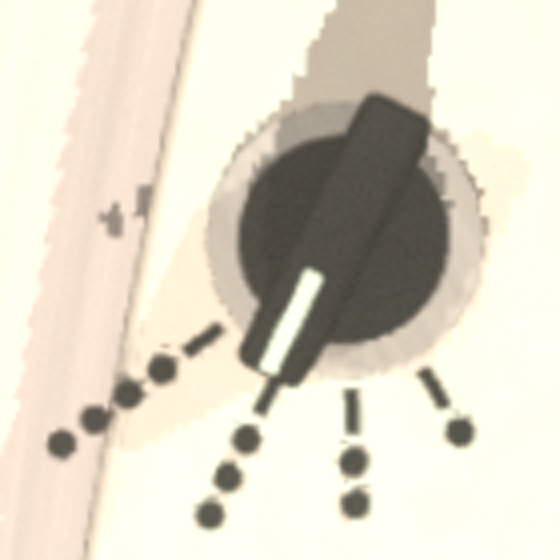

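The pointer now lies along the three-dot row, with bar slope 0.496 against 0.496 for the tick. Next, the keys.

```bash
python3 - <<'E'
from h import *
grasp(); q=down(-np.pi/2)
for n,x,y in(("round",.579,-.191),("square",.580,-.076),("bar",.580,-.134)):
    reach([x,y,.15],q); move_straight([x,y,.085])
    hit=move_straight([x,y,.0625],vel=.02,guard=15); s=observe(); sleep(.2); s2=observe()
    print(n,hit,s["tcp_pos"],s["ft_force"],s2["tcp_pos"][2],s2["ft_force"][2]); move_straight([x,y,.15])
print(observe()["t"])
E
```

```text
round True [ 0.57896623 -0.19103513  0.0660853 ] [-1.13624083  0.75704475  6.10745223] 0.06608479145878303 7.308861923202905
square True [ 0.57996902 -0.0759416   0.06604515] [-0.81313515 -0.09280808  5.17341871] 0.06604842976784166 6.107431697460832
bar True [ 0.57998301 -0.13403666  0.06605825] [-1.7245763   0.08431805  6.28260253] 0.06607090009982884 6.681967717738266
73.6417
```

```bash
python3 - <<'E'
from h import *
reach([.42,.03,.32],down(np.pi)); sleep(.3); c=shot("top","end")
cv2.imwrite("pics/endz.png",cv2.resize(c["color"][130:330,130:430,::-1],None,fx=2.6,fy=2.6))
E
```

```text
(no output)
```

View pics/endz.png

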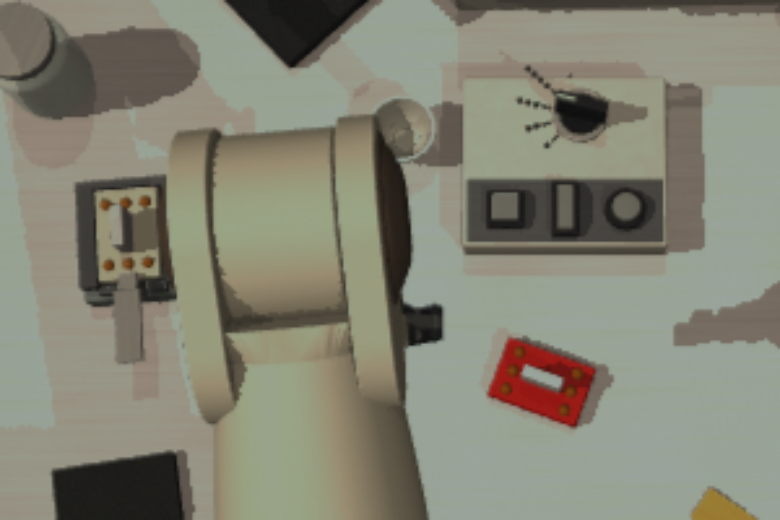

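The last view shows bay 3's tray seated at (128,235), the dial on its mark, the keys up, and the cup, marver and red decoy where they were. The arm hides bay 1, but that tray was checked after seating. Handing in.

```bash
python3 -c "
from plant import *
print(job_done())"
```

```text
the job is handed in; nothing more can be done
None
```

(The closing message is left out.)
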